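# Close the curing pot's bayonet lid

### The arm

A 6-joint arm with a two-finger parallel gripper is mounted at the origin on the work surface. World frame = base frame: x ahead of the robot, y to its left, z up, the work surface at z = 0. Lengths are in m, angles in degrees, forces in N, time in s.
With the tool pointing down it reaches from about 0.275 to 0.725 m from the base axis. Payload 15.9 kg.
Tool frame: the origin (TCP) lies midway between the tips of the shut fingers; the grasp point (between the pads) lies 19 mm behind it (bot.hold_point_z is the distance from the TCP to the grasp point, in m); x points along the fingers, z is the direction in which the jaws open and shut, and the axes are right-handed (so a half turn about x gives the same grasp; the last joint's range is limited). The gripper opens to 85 mm and grips with 20 to 120 N. Pads are 22 mm wide; open, the fingers measure 114 mm over their backs; the gripper's body (76 mm by 85 mm) begins 54 mm behind the grasp point. The pads swing forward as they close: fully open they stand 13 mm farther back than shut.
Start: joints at [74.141, 12.198, -1.971, 75.831, 0, 90], TCP at [0.137, 0.481, 0.231] pointing down, gripper open.
Joint ranges: [-170.91, 170.91], [-42.67, 98.43], [-65.05, 77.54], [-120.47, 116.71], [-90, 82.35], [-180, 180]. Speed limits (degrees/s): [108.29, 108.29, 136.94, 147.25, 180, 180].

### API

Orientations are given as [roll, pitch, yaw] about the fixed x, y, z axes, in that order (R = Rz(yaw) Ry(pitch) Rx(roll)).
In Python, from bench import bot gives the robot as it stands.
- The arm moves only by the tool jog_arm, never from a script. Its argument "commands" is a list of rows, each a list of 3 entries, a list of its own where there are three numbers: the turn, a rotation vector about the tool's x, y, z in rad, then the shift along the tool's x, y, z in m, then the finger opening in m, from 0 to 0.0854. A call has 1 to 10 rows; each row is the pose to reach, as a shift and turn from the pose commanded when the call began, along the tool's axes at that moment; what a row does not reach only later rows make up. A row lasts 1/12 s, in which the tool goes at most 41.7 mm and 7.16 degrees, less where a joint would pass 70% of its speed; a pose out of reach is approached as far as the arm can. A call with a gripper value outside its range is refused whole. The fingers move at their own pace and stop on an object; the grip force is fixed at half the most. Time passes only in rows, so rows that repeat a pose let the fingers close. It gives the time, the measured TCP pose, the force and the opening at its end, in the units of the state.
- bot.get_state(): the state, without advancing time (a new reading comes with each control period).
- bot.read_camera(name): name is "side" or "top" or "wrist"; returns the picture (384x512x3 uint8, red, green, blue); there is no depth.
- bot.get_calibration(name): a dict with "K" (3x3 intrinsics, pixels), "rvec" (rotation vector, rad) and "tvec" (3), from world to camera coordinates, as OpenCV has them. Camera axes: x right, y down, z forward; pixel columns grow to the right and rows downward; lengths in m; the calibration is good to about 2 mm. A picture is of the moment at which its call begins: read the wrist's pose just before it. get_calibration takes no time and is no camera call; for the wrist camera it gives the pose at the moment of the call.
- bot.sign_off(): hands the job in, once; it reports no verdict.
Trained networks look in the newest picture that a camera, given by its name, has taken for a name from the list of things; names that differ only in an ending like _2 or _b are one class to them, and where a whole thing is asked for, a point or a joint stands for the part that bears it (a point fixed in the world has none). Each returns a list of dicts, best first, with "score" (0 to 1); they miss things now and then, are a little off and sometimes report something else, mostly with a low value. They report only what shows in the picture. A call takes as long as a camera call. They do not tell look-alikes from the thing itself.
- bot.cut_out(camera, query): "pixels" (384x512 bool, what is visible of it) and "point" ([column, row] in pixels, amid what is visible of it).
The state is a dict: "time_s": time; "joints": joint angles; "qvel": joint speeds; "joint_efforts": joint torques, N m; "eef_pos": TCP position; "eef_rot": TCP orientation; "ft_force": force on the tool from outside, world axes, zero at the start; "torque": the same for the moment, N m; "finger_gap": opening from 0.0 (shut) to 1.0 (fully open).
Only numpy, scipy, OpenCV 4.12 (cv2) and the standard library are available. Lean on these libraries where they do the work, as an engineer would, in place of code of your own. Each camera call takes 0.05 s, during which the arm holds its last target.

### The job

Close the resin curing pot: set the loose lid into the pot's neck so that its three brass pins drop down through the gaps of the blue collar, then twist it clockwise (seen from above) until the ramps have drawn it down fully tight and it comes up against its stop, and let go. Feel for the gaps and for the stop and do not force it: no hard pressing on the collar, the pot must not be dragged round on its board, and leave everything else alone.

Things in the scene. Friction and masses are not known exactly. Their poses are not given: they have to be found in the camera images.
- lid_grip (a point): Middle of the loose lid's black handle bar: grip here. Bar 106 long (along this point's x), 20 wide (y), 24 high (z); this point is on the lid's axis, 54 above its underside. 20 free below the bar, between posts at x = +-42. z is the lid's axis.
- lid: Loose lid: steel disc, diameter 114, 22 thick, about 0.36 kg, lying flat on the table at the start. Origin at the centre of its underside, axes as lid_grip. Three brass pins (diameter 10, axis 8 above the underside) stick out of its rim to radius 70, at 0, 120 and 240 degrees from x, a brass dot over each.
- lid_pin (a point): Middle of the lid's pin that lies at 0 degrees, at radius 64 along the lid's x, 8 above its underside.
- board: Fixed round plywood board, diameter 180, 12 thick, under the aluminium pot (outer diameter 160, 90 tall, concentric). Origin under the board's centre. The pot stands on rubber feet: a twist above about 1.3 N m drags it round.
- neck (a point): Centre of the pot's neck, level with the blue collar's flat top (102 above the table). Opening of diameter 122 with three gaps, 28 degrees wide, out to radius 76: their middles lie at 0, 120, 240 degrees from this point's x, up to 15 degrees off either way (collar angle differs each time, not measured: feel or see it). A pin drops in within +-9 degrees of a gap's middle.
- seat (a point): Point on the neck's axis, 31 above the neck point, where lid_grip stands once the pins have dropped through and the lid rests on the seal. With the pins still on top of the collar lid_grip is 20 higher, fully tight about 5 lower.
- seal (a joint): Travel of the sprung white seal in the neck, m: 0 free (it bears the lid's weight), about 0.005 at the stop; 4.5 N preload, 1.8 N per mm. From a gap's middle the lid turns freely clockwise for about 28 degrees, then ramps draw it down 1 mm per 7 degrees to a hard stop about 65 degrees from the gap's middle. Anticlockwise is blocked. Let go, it holds by friction.
- pot (a joint): Turn of the pot on its board, rad, positive anticlockwise from above; 0 at the start, to be left so. Turning the lid on the ramps takes up to about 0.5 N m, then the stop is felt as a steep rise; above about 1.3 N m the pot is dragged round.
- cup_near: yellow mixing cup, rim diameter 60, 60 tall, origin under its base; leave alone
- cup_far: yellow mixing cup, rim diameter 72, 100 tall, origin under its base; leave alone
- mould: pale silicone-coloured mould slab 90 x 50 x 12, origin under its centre; leave alone
- resin: white bottle, diameter 70, 180 tall, origin under its base; leave alone
- hardener: clear bottle with blue cap, diameter 56, 100 tall, origin under its base; leave alone
- glitter: small glass jar with pink lid, diameter 48, 55 tall, origin under its base; leave alone
- spatula: pink-handled spatula 170 long lying flat; leave alone
Not all that is in view belongs to the job. Of the things that look like the lid, the smallest one is meant.

How it is judged (in metres and radians):
On the way:
1. the lid sits level in the neck with its pins dropped through the gaps (z of lid_grip in the frame of neck below 0.04 m and horizontal distance between lid_grip and neck below 0.006 m and angle between lid's own z axis and vertical below 0.08 rad), for 0.1 s.
At the end, for the whole second after the job is handed in: The lid is level in the neck (within 6 mm of its axis, tilt under 0.05 rad), twisted so far that it holds the seal at least 4.2 mm down by itself, at rest and let go, with the pot turned less than 0.09 rad (value of joint seal above 0.0042 m and horizontal distance between lid_grip and neck below 0.006 m and z of lid_grip in the frame of neck below 0.03 m and angle between lid's own z axis and vertical below 0.05 rad and linear speed of lid below 0.02 m/s and value of joint pot between -0.09 and 0.09 rad); the robot touches nothing.
It fails at once if the pot is dragged round on its board by more than 0.09 rad (value of joint pot above 0.09 rad or value of joint pot below -0.09 rad).
It fails at once if the lid is pressed or struck with more than 40 N on top of the collar, its pins not yet dropped through (contact force between lid and board above 40 N and z of lid_grip in the frame of neck above 0.04 m).
It fails at once if the lid is forced in the pot with more than 90 N in all its contacts together (about 32 N when properly tight) (contact force between lid and board above 90 N).
It fails at once if a bystander is moved by more than 25 mm (distance of any of cup_near, cup_far, mould, resin, hardener, glitter, spatula from where it was at the start of the episode above 0.025 m).
It also fails if it takes over 64 s, if anything falls off the work surface, if the arm or the gripper's body presses on something with over 40 N, if the wrist force passes 120 N, or if a joint passes its speed limit or range.

## Working session

There is one attempt and no reset: what is moved stays moved. The work goes in short steps, Python scripts to look and compute and a tool call to move; the robot and the scene stay as the last step left them, time stands still between calls to the robot, and variables do not carry over. Pictures are saved under pics/ and viewed, and the job is handed in when it is done.

Besides the shell and the picture viewer there is one more tool, called after ">>>" as name([rows], argument=value, ...), one row to a line, values as JSON. jog_arm: Moves the arm, as the interface text tells. Its arguments: {"type":"object","properties":{"commands":{"type":"array"}},"required":["commands"]}

```bash
ls; mkdir -p pics
python3 - <<'E'
from bench import bot
import cv2
print(bot.get_state())
for n in ("side","top","wrist"):
    im=bot.read_camera(n); cv2.imwrite(f"pics/a_{n}.png",im[:,:,::-1])
    c=bot.get_calibration(n); print(n,c)
E
```

```text
pics
{'time_s': 0.0, 'joints': array([ 7.41397130e+01,  1.22240502e+01, -2.00814810e+00,  7.58315111e+01,
       -7.03782577e-04,  9.00002753e+01]), 'qvel': array([-0.09419316,  0.10678078, -0.05152315, -0.04720106,  0.09838473,
       -0.09924318]), 'joint_efforts': array([ 2.53381004e-03, -6.86151981e+01,  4.87122738e+01,  1.72714563e-02,
        9.36133824e-05, -5.38106042e-05]), 'eef_pos': array([0.13655687, 0.48063662, 0.23082337]), 'eef_rot': array([-179.36681802,   89.93628669, -105.22737998]), 'ft_force': array([ 0.8654947 , -0.35204944, -0.28910372]), 'torque': array([-0.00540671, -0.03474728, -0.03205935]), 'finger_gap': 0.9965458302576581}
side {'K': array([[366.90501269,   0.        , 253.08134009],
       [  0.        , 366.90501269, 190.91013064],
       [  0.        ,   0.        ,   1.        ]]), 'rvec': array([ 2.1646179 , -0.59424891,  0.2974393 ]), 'tvec': array([-0.38127346,  0.21302652,  0.89607076])}
top {'K': array([[374.42219164,   0.        , 254.89739617],
       [  0.        , 374.42219164, 196.88607636],
       [  0.        ,   0.        ,   1.        ]]), 'rvec': array([ 2.1058068 , -2.17108764,  0.14314297]), 'tvec': array([0.01871547, 0.48880162, 1.03225903])}
wrist {'K': array([[306.62688429,   0.        , 257.8549556 ],
       [  0.        , 306.62688429, 188.3168066 ],
       [  0.        ,   0.        ,   1.        ]]), 'rvec': array([-2.29405807, -1.73565968, -0.27491973]), 'tvec': array([-0.49891001, -0.0413311 ,  0.37881909])}
```

View pics/a_side.png

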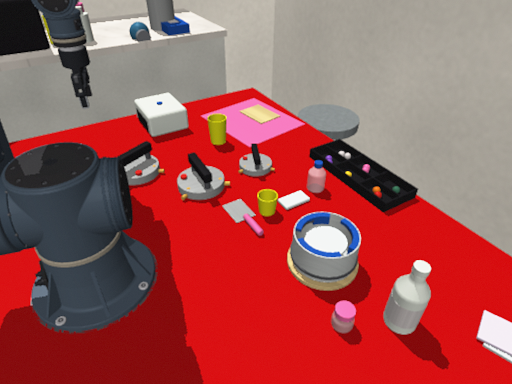

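View pics/a_top.png

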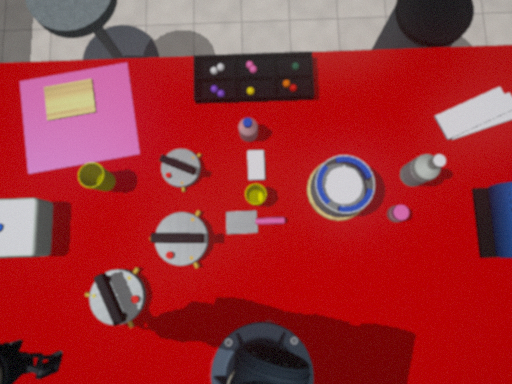

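View pics/a_wrist.png

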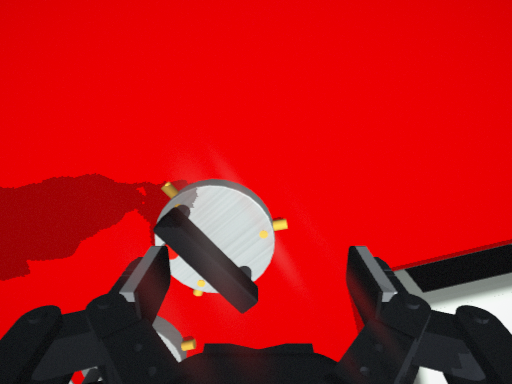

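The top view shows three lids, and the smallest is at about (180,167). The pot is at about (343,186). Next I'll measure both.

```bash
cat > h.py <<'E'
import numpy as np, cv2
from scipy.spatial.transform import Rotation as R
from bench import bot
def proj(P,c):
    return cv2.projectPoints(np.atleast_2d(np.float64(P)),c['rvec'],c['tvec'],c['K'],None)[0][:,0]
def ray(px,c):
    Rm=cv2.Rodrigues(c['rvec'])[0]; o=-Rm.T@c['tvec'].ravel()
    d=Rm.T@np.linalg.inv(c['K'])@np.array([px[0],px[1],1.]); return o,d/np.linalg.norm(d)
def onz(px,c,z):
    o,d=ray(px,c); return o+d*(z-o[2])/d[2]
def tri(obs):
    A=np.zeros((3,3));b=np.zeros(3)
    for px,c in obs:
        o,d=ray(px,c);M=np.eye(3)-np.outer(d,d);A+=M;b+=M@o
    x=np.linalg.solve(A,b)
    return x,[np.linalg.norm(np.cross(x-ray(p,c)[0],ray(p,c)[1])) for p,c in obs]
def pose():
    s=bot.get_state(); return np.array(s['eef_pos']),R.from_euler('xyz',s['eef_rot'],degrees=True)
def down(yaw_z):
    """tool x down, tool z axis (jaw dir) at world angle yaw_z deg"""
    a=np.radians(yaw_z); x=np.array([0,0,-1.]);z=np.array([np.cos(a),np.sin(a),0]);y=np.cross(z,x)
    return R.from_matrix(np.c_[x,y,z])
def jog(p,Rt,p0=None,R0=None):
    if p0 is None:p0,R0=pose()
    return (R0.inv()*Rt).as_rotvec(), R0.inv().apply(np.array(p)-p0)
E
python3 - <<'E'
from h import *
ims={}
for n in ("side","top"):
    im=bot.read_camera(n); ims[n]=(im,bot.get_calibration(n))
    for q in ("lid","lid_grip","lid_pin","neck","board","seal","pot","cup_near","cup_far","glitter","hardener","resin","mould","spatula"):
        try:
            for r in bot.cut_out(n,q):
                m=r['pixels'];ys,xs=np.nonzero(m)
                print(n,q,round(r['score'],2),np.round(r['point']),m.sum(),(xs.min(),xs.max(),ys.min(),ys.max()),np.round(onz(r['point'],ims[n][1],0.05),3))
        except Exception as e: print(n,q,e)
E
```

```text
side lid 0.89 [253. 163.] 674 (np.int64(240), np.int64(273), np.int64(143), np.int64(174)) [0.552 0.181 0.05 ]
side lid 0.86 [141. 162.] 1183 (np.int64(120), np.int64(163), np.int64(141), np.int64(184)) [0.234 0.372 0.05 ]
side lid 0.59 [198. 183.] 1425 (np.int64(178), np.int64(228), np.int64(153), np.int64(198)) [0.35  0.171 0.05 ]
side lid_grip 0.88 [138. 163.] 1174 (np.int64(120), np.int64(163), np.int64(142), np.int64(184)) [0.224 0.372 0.05 ]
side lid_grip 0.74 [254. 163.] 704 (np.int64(239), np.int64(273), np.int64(143), np.int64(175)) [0.554 0.177 0.05 ]
side lid_grip 0.58 [199. 178.] 1556 (np.int64(178), np.int64(229), np.int64(151), np.int64(199)) [0.363 0.194 0.05 ]
side lid_pin 0.9 [199. 179.] 1509 (np.int64(178), np.int64(229), np.int64(152), np.int64(199)) [0.36  0.186 0.05 ]
side lid_pin 0.87 [143. 167.] 1187 (np.int64(120), np.int64(164), np.int64(141), np.int64(184)) [0.231 0.342 0.05 ]
side lid_pin 0.8 [255. 162.] 671 (np.int64(240), np.int64(273), np.int64(143), np.int64(175)) [0.561 0.182 0.05 ]
side neck 0.65 [326. 250.] 4601 (np.int64(287), np.int64(360), np.int6
[... 3380 characters left out ...]
.216 0.05 ]
top cup_far 0.22 [340. 190.] 3424 (np.int64(306), np.int64(374), np.int64(155), np.int64(219)) [ 0.498 -0.236  0.05 ]
top glitter 0.56 [398. 211.] 288 (np.int64(387), np.int64(408), np.int64(204), np.int64(221)) [ 0.434 -0.394  0.05 ]
top hardener 0.6 [247. 130.] 329 (np.int64(239), np.int64(256), np.int64(118), np.int64(139)) [0.683 0.022 0.05 ]
top resin 0.68 [423. 168.] 961 (np.int64(400), np.int64(444), np.int64(154), np.int64(185)) [ 0.556 -0.474  0.05 ]
top mould 0.7 [254. 166.] 479 (np.int64(247), np.int64(264), np.int64(150), np.int64(179)) [0.576 0.004 0.05 ]
top spatula 0.83 [247. 219.] 894 (np.int64(226), np.int64(283), np.int64(209), np.int64(234)) [0.426 0.027 0.05 ]
```

Run:
```python
from h import *
p,Rr=pose(); print(p,Rr.as_matrix().round(2))
c=bot.get_calibration('wrist'); Rm=cv2.Rodrigues(c['rvec'])[0]; o=-Rm.T@c['tvec'].ravel()
print('cam in tool',Rr.inv().apply(o-p).round(4),'axes (cols: cam xyz in tool)\n',(Rr.inv().as_matrix()@Rm.T).round(3))
def cam_pose(pt,yaw):
    Rt=down(yaw); return Rt
# choose tool poses so that target appears in view centre
ct=Rr.inv().apply(o-p); zt=(Rr.inv().as_matrix()@Rm.T)[:,2]
tgt=np.array([.577,.212,.04])
for yaw in (-22,158):
  for z in (.25,):
    Rt=down(yaw); p0=np.array([0,0,z]); oc=p0+Rt.apply(ct); d=Rt.apply(zt); hit=oc+d*(tgt[2]-oc[2])/d[2]
    pp=p0.copy(); pp[:2]+=tgt[:2]-hit[:2]; print(yaw,pp,np.hypot(*pp[:2]))
    print(jog(pp,Rt))
```

```text
[0.13662945 0.48095503 0.23131706] [[-0.   -0.96  0.27]
 [ 0.    0.27  0.96]
 [-1.    0.    0.  ]]
cam in tool [-0.1415  0.0789 -0.0007] axes (cols: cam xyz in tool)
 [[ 0.    -0.31   0.951]
 [ 0.001 -0.951 -0.31 ]
 [ 1.     0.001  0.   ]]
-22 [0.59099141 0.24502305 0.25      ] 0.6397711626891657
(array([ 1.67791572e+00, -3.91215015e-06, -2.36336320e-05]), array([-0.01869263, -0.50154697, -0.10275682]))
158 [0.56300859 0.17897695 0.25      ] 0.5907718869753379
(array([-1.46367693e+00,  2.29517677e-05, -3.79927899e-06]), array([-0.01869342, -0.4926821 , -0.17393645]))
```

>>> jog_arm([
  [[0.12, 0, 0], [-0.002, -0.04, -0.008], 0.0854],
  [[0.24, 0, 0], [-0.004, -0.08, -0.016], 0.0854],
  [[0.36, 0, 0], [-0.006, -0.12, -0.024], 0.0854],
  [[0.48, 0, 0], [-0.008, -0.16, -0.032], 0.0854],
  [[0.6, 0, 0], [-0.01, -0.2, -0.04], 0.0854],
  [[0.72, 0, 0], [-0.012, -0.24, -0.048], 0.0854],
  [[0.84, 0, 0], [-0.014, -0.28, -0.056], 0.0854],
  [[0.96, 0, 0], [-0.016, -0.32, -0.064], 0.0854],
  [[1.08, 0, 0], [-0.018, -0.36, -0.072], 0.0854],
  [[1.2, 0, 0], [-0.019, -0.4, -0.08], 0.0854],
])

```text
time_s: 2.48
eef_pos: [0.5013, 0.2933, 0.2506]
eef_rot: [28.3, 90.0, 33.3]
ft_force: [-0.1, 0.2, -0.5]
finger_gap: 1.0
```

Run:
```python
from h import *
print(bot.get_state()['joints'].round(1))
print(jog([.591,.245,.25],down(-22)))
```

```text
[ 30.3  22.   14.1  82.1   0.  115.3]
(array([ 4.71842716e-01,  4.29144124e-04, -3.84064093e-04]), array([ 0.00065521, -0.05598382,  0.0851327 ]))
```

>>> jog_arm([
  [[0.12, 0, 0], [0, -0.015, 0.022], 0.0854],
  [[0.24, 0, 0], [0, -0.03, 0.044], 0.0854],
  [[0.36, 0, 0], [0, -0.045, 0.066], 0.0854],
  [[0.47, 0, 0], [0, -0.056, 0.085], 0.0854],
  [[0.47, 0, 0], [0, -0.056, 0.085], 0.0854],
  [[0.47, 0, 0], [0, -0.056, 0.085], 0.0854],
])

```text
time_s: 2.98
eef_pos: [0.5901, 0.2463, 0.2496]
eef_rot: [-138.8, 90.0, -160.4]
ft_force: [0.5, -0.2, 1.1]
finger_gap: 1.002
```

Run:
```python
from h import *
s=bot.get_state();print(s['joints'].round(1),s['eef_pos'],s['eef_rot'])
c=bot.get_calibration('wrist')
im=bot.read_camera('wrist'); cv2.imwrite('pics/b_w.png',im[:,:,::-1])
import pickle; pickle.dump((im,c),open('b.pkl','wb'))
for r in bot.cut_out('wrist','lid_grip'):
    print(r['score'],r['point'],r['pixels'].sum(),onz(r['point'],c,.05))
```

```text
[ 22.7  30.   26.3  86.3   0.  134.3] [0.59009437 0.24627297 0.24955948] [-138.82900976   89.95130576 -160.42990225]
0.91 [110.1, 225.0] 9643 [0.39420447 0.23802415 0.05      ]
0.84 [3.5, 163.9] 428 [0.31967276 0.34946282 0.05      ]
0.64 [259.6, 172.0] 6868 [0.58802008 0.23336289 0.05      ]
```

View pics/b_w.png

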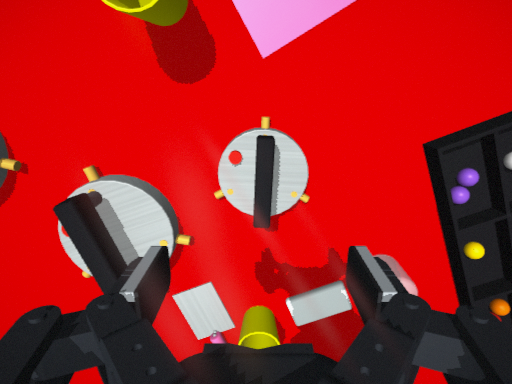

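Lid pins show at about (265,122), (219,194) and (305,198), so lid +x points up in the image, about 68° in the world frame. I'll refine that now.

Run:
```python
from h import *
import pickle
im,c=pickle.load(open('b.pkl','rb'))
crop=im[100:245,190:335]; cv2.imwrite('pics/b_crop.png',cv2.resize(crop,None,fx=4,fy=4,interpolation=cv2.INTER_CUBIC)[:,:,::-1])
# overlay model for fit
def model(x,y,yaw):
    a=np.radians(yaw);M=np.array([[np.cos(a),-np.sin(a)],[np.sin(a),np.cos(a)]])
    def T(P):P=np.array(P,float);P[:,:2]=P[:,:2]@M.T+[x,y];return P
    return {'pins':T([[70*np.cos(t)/1e3,70*np.sin(t)/1e3,.008] for t in np.radians([0,120,240])]),
     'bar':T([[.053,.01,.066],[-.053,.01,.066],[-.053,-.01,.066],[.053,-.01,.066]]),
     'rim':T([[.057*np.cos(t),.057*np.sin(t),.022] for t in np.linspace(0,6.28,60)])}
x=onz((263,172),c,.03);print(x)
hsv=cv2.cvtColor(im,cv2.COLOR_RGB2HSV)
# brass pixels
m=((hsv[...,0]>14)&(hsv[...,0]<24)&(hsv[...,1]>110)&(hsv[...,2]>120)).astype(np.uint8); m[:, :195]=0;m[:,330:]=0;m[:105]=0;m[230:]=0
n,l,st,ce=cv2.connectedComponentsWithStats(m); print(st[1:],ce[1:])
dark=((im.max(2)<70)).astype(np.uint8);dark[:,:230]=0;dark[:,300:]=0;dark[:125]=0;dark[235:]=0
n,l,st,ce=cv2.connectedComponentsWithStats(dark); 
i=1+st[1:,4].argmax();print(st[i],ce[i]); ys,xs=np.nonzero(l==i); print(cv2.minAreaRect(np.c_[xs,ys].astype(np.float32)))
gray=((hsv[...,1]<60)&(hsv[...,2]>90)).astype(np.uint8);gray[:,:200]=0;gray[:,325:]=0;gray[:110]=0;gray[235:]=0
ys,xs=np.nonzero(gray);h=cv2.convexHull(np.c_[xs,ys].astype(np.float32));print('disc',cv2.fitEllipse(h))
e=cv2.fitEllipse(h)[0];print(onz(e,c,.022))
P=model(*onz(e,c,.022)[:2],68); print({k:proj(v,c).round(1).tolist() for k,v in P.items() if k!='rim'})
```

```text
[0.58999572 0.22679736 0.03      ]
[[261 117   8  12  67]
 [264 135   3   1   3]
 [231 189   2   2   2]
 [214 190  10   9  38]
 [227 191   1   1   1]
 [232 192   1   2   2]
 [291 192   2   3   3]
 [295 192   2   2   2]
 [230 194   1   1   1]
 [296 195   1   1   1]
 [300 194   9   9  38]] [[264.86567164 122.35820896]
 [265.         135.        ]
 [231.5        189.5       ]
 [218.5        194.02631579]
 [227.         191.        ]
 [232.         192.5       ]
 [291.33333333 193.        ]
 [295.5        192.5       ]
 [230.         194.        ]
 [296.         195.        ]
 [304.39473684 197.76315789]]
[ 255  135   20   92 1356] [264.19100295 175.36430678]
((263.9490661621094, 180.4979248046875), (17.434463500976562, 90.59803771972656), 2.337306022644043)
disc ((262.6317443847656, 171.8932647705078), (88.3350601196289, 89.70785522460938), 83.53779602050781)
[0.5889542  0.22504118 0.022     ]
{'pins': [[263.2, 113.3], [216.3, 194.4], [307.9, 195.1]], 'bar': [[254.4, 134.0], [254.0, 225.8], [271.2, 225.9], [273.4, 134.2]]}
```

View pics/b_crop.png

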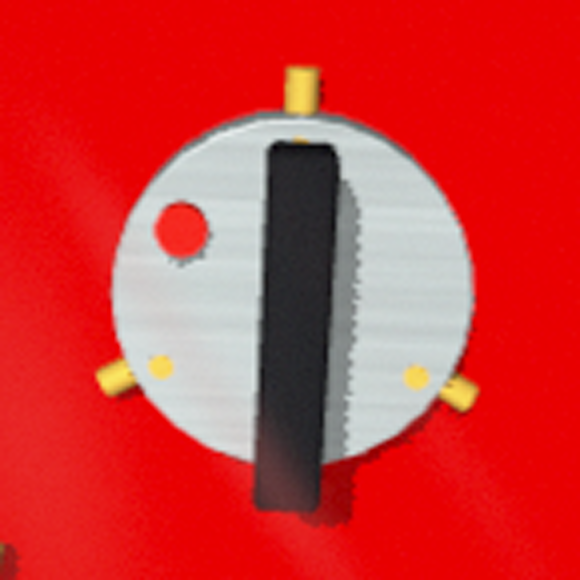

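```bash
cat >> h.py <<'E'
from scipy.optimize import least_squares
def lidpts(kind):
    cs=lambda r,t,z:[r*np.cos(np.radians(t)),r*np.sin(np.radians(t)),z]
    return np.array({'bar':[[.053,.01,.066],[-.053,.01,.066],[-.053,-.01,.066],[.053,-.01,.066]],
     'pins':[cs(.070,t,.008) for t in (0,120,240)]}[kind])
def T(P,q):
    a=np.radians(q[3]);M=np.array([[np.cos(a),-np.sin(a)],[np.sin(a),np.cos(a)]])
    P=np.array(P,float).copy();P[:,:2]=P[:,:2]@M.T+q[:2];P[:,2]+=q[2];return P
def fit(obs,q0,fixz=False):
    # obs: list of (P3,uv,c)
    f=lambda q:np.concatenate([(proj(T(P,[q[0],q[1],0 if fixz else q[2],q[3]]),c)-uv).ravel() for P,uv,c in obs])
    r=least_squares(f,q0,x_scale=[.01,.01,.01,3]);return r.x,r.fun.reshape(-1,2)
E
python3 - <<'E'
from h import *
import pickle
im,c=pickle.load(open('b.pkl','rb'))
bar=np.array([[257,135.7],[253.2,227],[269.5,227.5],[274.5,136]])
pins=np.array([[265.5,117],[215,195],[308.5,200]])
for fz in(0,1):
  for o in ([(lidpts('bar'),bar,c)],[(lidpts('pins'),pins,c)],[(lidpts('bar'),bar,c),(lidpts('pins'),pins,c)]):
    q,r=fit(o,[.589,.225,0,66],fz);print(q.round(4),np.abs(r).max().round(1))
E
```

```text
[ 5.88500e-01  2.23100e-01 -6.00000e-04  6.61872e+01] 0.7
[5.8830e-01 2.2190e-01 3.7000e-03 6.5805e+01] 1.0
[5.88400e-01 2.22600e-01 4.00000e-04 6.60096e+01] 1.6
[ 0.5886  0.2233 -0.     66.1882] 0.7
[ 5.88100e-01  2.21000e-01 -5.00000e-03  6.58041e+01] 1.4
[ 0.5884  0.2225  0.     66.0091] 1.6
```

Run:
```python
from h import *
ct=np.array([-0.1415,.0789,-.0007]);zt=np.array([.951,-.31,0])
tgt=np.array([.505,-.242,.102]);Rt=down(-22)
p0=np.array([0,0,.30]); oc=p0+Rt.apply(ct); d=Rt.apply(zt); hit=oc+d*(tgt[2]-oc[2])/d[2]
pp=p0.copy(); pp[:2]+=tgt[:2]-hit[:2]; print(pp,jog(pp,Rt))
# top view of pot
c=bot.get_calibration('top');im=bot.read_camera('top');cv2.imwrite('pics/c_top.png',cv2.resize(im[140:230,295:390],None,fx=6,fy=6,interpolation=cv2.INTER_CUBIC)[:,:,::-1])
```

```text
[ 0.51754943 -0.21280771  0.3       ] (array([ 9.60903734e-03, -2.89863786e-04,  5.45993458e-05]), array([-0.04976964, -0.45426837,  0.10164177]))
```

View pics/c_top.png

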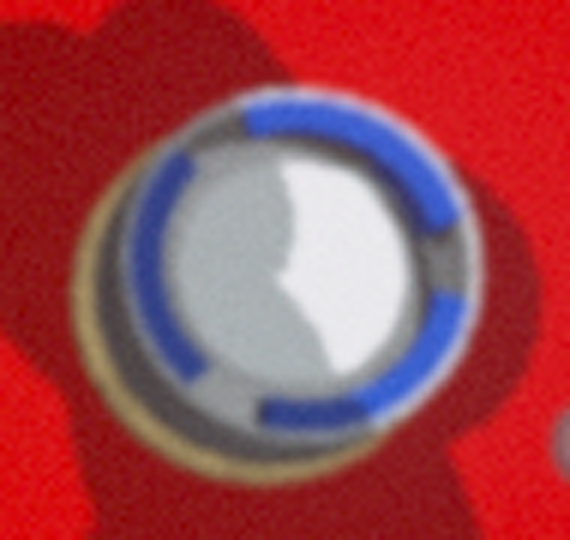

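The top view shows the collar gaps at upper left, right and lower left. I'll take a wrist view of them to get the angles better.

>>> jog_arm([
  [[0, 0, 0], [-0.02, -0.036, 0.008], 0.0854],
  [[0, 0, 0], [-0.03, -0.074, 0.016], 0.0854],
  [[0, 0, 0], [-0.04, -0.112, 0.025], 0.0854],
  [[0, 0, 0], [-0.05, -0.15, 0.034], 0.0854],
  [[0, 0, 0], [-0.05, -0.19, 0.043], 0.0854],
  [[0, 0, 0], [-0.05, -0.23, 0.052], 0.0854],
  [[0, 0, 0], [-0.05, -0.27, 0.061], 0.0854],
  [[0, 0, 0], [-0.05, -0.31, 0.07], 0.0854],
  [[0, 0, 0], [-0.05, -0.35, 0.079], 0.0854],
  [[0, 0, 0], [-0.05, -0.39, 0.088], 0.0854],
])

```text
time_s: 3.97
eef_pos: [0.5271, -0.1491, 0.3009]
eef_rot: [12.4, 89.9, -9.0]
ft_force: [0.4, 1.1, -0.2]
finger_gap: 1.003
```

>>> jog_arm([
  [[0, 0, 0], [0, -0.034, 0.007], 0.0854],
  [[0, 0, 0], [0, -0.064, 0.014], 0.0854],
  [[0, 0, 0], [0, -0.064, 0.014], 0.0854],
  [[0, 0, 0], [0, -0.064, 0.014], 0.0854],
])

```text
time_s: 4.3
eef_pos: [0.5171, -0.2134, 0.3005]
eef_rot: [33.2, 90.0, 11.6]
ft_force: [0.9, 0.5, 0.8]
finger_gap: 1.001
```

Run:
```python
from h import *
s=bot.get_state();print(s['joints'].round(1),s['eef_pos'],s['eef_rot'])
c=bot.get_calibration('wrist')
im=bot.read_camera('wrist'); cv2.imwrite('pics/d_w.png',im[:,:,::-1])
import pickle; pickle.dump((im,c),open('d.pkl','wb'))
e=proj([[.505,-.242,.102]],c)[0].astype(int);print(e)
```

```text
[-22.4  19.8  18.1  88.3   0.   89.2] [ 0.51706762 -0.2133955   0.30046819] [33.21360025 89.98582659 11.62085138]
[256 187]
```

View pics/d_w.png

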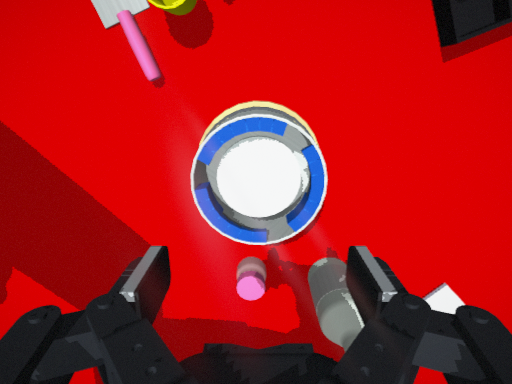

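Run:
```python
from h import *
import pickle
im,c=pickle.load(open('d.pkl','rb'))
cv2.imwrite('pics/d_crop.png',cv2.resize(im[95:255,180:340],None,fx=4,fy=4,interpolation=cv2.INTER_CUBIC)[:,:,::-1])
ct=bot.get_calibration('top');it=bot.read_camera('top')
def ana(im,c,box,name):
    hsv=cv2.cvtColor(im,cv2.COLOR_RGB2HSV)
    m=(hsv[...,0]>105)&(hsv[...,0]<128)&(hsv[...,1]>120)&(hsv[...,2]>60)
    k=np.zeros_like(m);k[box[1]:box[3],box[0]:box[2]]=1;m&=k
    ys,xs=np.nonzero(m);P=np.array([onz((x,y),c,.102)[:2] for x,y in zip(xs,ys)])
    # robust: fit annulus centre via outer hull
    h=cv2.convexHull(P.astype(np.float32))[:,0]
    A=np.c_[2*h,np.ones(len(h))];s=np.linalg.lstsq(A,(h**2).sum(1),rcond=None)[0];r=np.sqrt(s[2]+s[0]**2+s[1]**2)
    # hull between blue arcs cut chords; keep vertices only -> ok
    print(name,'centre',s[:2].round(4),'r',r.round(4))
    d=P-s[:2];ang=np.degrees(np.arctan2(d[:,1],d[:,0]));rr=np.hypot(*d.T);print(np.percentile(rr,[1,10,50,90,99]).round(4))
    sel=(rr>.064)&(rr<.075)
    b=np.histogram(ang[sel],bins=np.arange(-180,181,2))[0];a=np.arange(-179,180,2)
    print('empty',a[b<0.35*np.median(b)])
ana(im,c,(180,95,340,255),'wrist');ana(it,ct,(295,140,390,230),'top')
```

```text
wrist centre [ 0.5092 -0.2383] r 0.0753
[0.0542 0.0608 0.0676 0.0739 0.0754]
empty [-103 -101  -99  -97  -95  -93  -91  -89  -87  -85  -83  -81  -79  -77
   19   21   23   25   27   29   31   33   35   37   39   41   43  139
  141  143  145  147  149  151  153  155  157  159  161  163]
top centre [ 0.5096 -0.2344] r 0.0699
[0.0584 0.06   0.065  0.0699 0.0726]
empty []
```

View pics/d_crop.png

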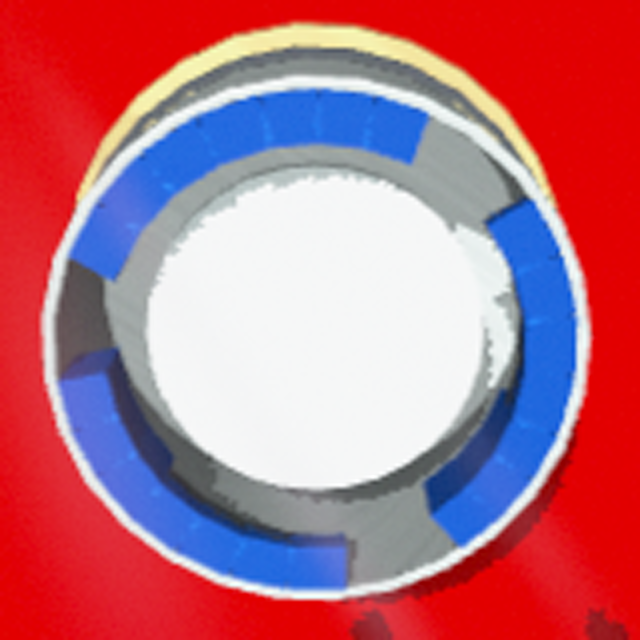

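Gaps sit at about -90°, 31° and 151°, and the centre is near (0.509,-0.238). I'll rotate to the other side for a second view; the grasp needs that wrist turn anyway.

Run:
```python
from h import *
ct=np.array([-0.1415,.0789,-.0007]);zt=np.array([.951,-.31,0])
tgt=np.array([.509,-.238,.102])
p,Rr=pose()
for yaw in (121,):
    Rt=down(yaw)
    p0=np.array([0,0,.30]); oc=p0+Rt.apply(ct); d=Rt.apply(zt); hit=oc+d*(tgt[2]-oc[2])/d[2]
    pp=p0.copy(); pp[:2]+=tgt[:2]-hit[:2]; print(pp,jog(pp,Rt))
```

```text
[ 0.48140922 -0.25376157  0.3       ] (array([-2.48655181e+00,  4.63070949e-04,  2.12422275e-04]), array([ 0.00053993, -0.0522951 , -0.01830913]))
```

>>> jog_arm([
  [[-0.12, 0, 0], [0, -0.005, -0.002], 0.0854],
  [[-0.24, 0, 0], [0, -0.01, -0.004], 0.0854],
  [[-0.36, 0, 0], [0, -0.015, -0.006], 0.0854],
  [[-0.48, 0, 0], [0, -0.02, -0.008], 0.0854],
  [[-0.6, 0, 0], [0, -0.025, -0.01], 0.0854],
  [[-0.72, 0, 0], [0, -0.03, -0.012], 0.0854],
  [[-0.84, 0, 0], [0, -0.035, -0.014], 0.0854],
  [[-0.96, 0, 0], [0, -0.04, -0.016], 0.0854],
  [[-1.08, 0, 0], [0, -0.046, -0.018], 0.0854],
  [[-1.2, 0, 0], [0, -0.052, -0.018], 0.0854],
])

```text
time_s: 5.23
eef_pos: [0.4819, -0.2531, 0.3007]
eef_rot: [-51.4, 90.0, -3.7]
ft_force: [0.6, 0.4, 1.1]
finger_gap: 1.0
```

>>> jog_arm([
  [[-0.12, 0, 0], [0, 0, 0], 0.0854],
  [[-0.24, 0, 0], [0, 0, 0], 0.0854],
  [[-0.36, 0, 0], [0, 0, 0], 0.0854],
  [[-0.48, 0, 0], [0, 0, 0], 0.0854],
  [[-0.6, 0, 0], [0, 0, 0], 0.0854],
  [[-0.72, 0, 0], [0, 0, 0], 0.0854],
  [[-0.84, 0, 0], [0, 0, 0], 0.0854],
  [[-0.96, 0, 0], [0, 0, 0], 0.0854],
  [[-1.08, 0, 0], [0, 0, 0], 0.0854],
  [[-1.2, 0, 0], [0, 0, 0], 0.0854],
])

```text
time_s: 6.07
eef_pos: [0.4822, -0.2529, 0.3006]
eef_rot: [-120.2, 90.0, -3.7]
ft_force: [0.9, 0.0, -0.7]
finger_gap: 0.998
```

```bash
cat > e.py <<'E'
from h import *
import pickle
s=bot.get_state();print(s['time_s'],s['joints'].round(1),s['eef_pos'],s['eef_rot'])
c=bot.get_calibration('wrist')
im=bot.read_camera('wrist'); cv2.imwrite('pics/e_w.png',im[:,:,::-1])
pickle.dump((im,c),open('e.pkl','wb'))
im0,c0=pickle.load(open('d.pkl','rb'))
def blue(im,c):
    hsv=cv2.cvtColor(im,cv2.COLOR_RGB2HSV)
    m=(hsv[...,0]>105)&(hsv[...,0]<128)&(hsv[...,1]>120)&(hsv[...,2]>60)
    e=proj([[.509,-.238,.102]],c)[0].astype(int);k=np.zeros_like(m);k[max(e[1]-80,0):e[1]+80,e[0]-80:e[0]+80]=1;return m&k
for z in (.100,.102,.104):
  for im_,c_ in((im0,c0),(im,c)):
    m=blue(im_,c_)
    ys,xs=np.nonzero(m);P=np.array([onz((x,y),c_,z)[:2] for x,y in zip(xs,ys)])
    # outer boundary per angle bin, robust circle
    q=np.array([.509,-.238])
    for it in range(5):
        d=P-q;a=np.degrees(np.arctan2(d[:,1],d[:,0]));r=np.hypot(*d.T);B=[]
        for k in range(-180,180,4):
            s_=(a>=k)&(a<k+4)
            if s_.sum()>10:
                i=np.where(s_)[0];B.append(P[i[r[i].argmax()]])
        B=np.array(B);f=least_squares(lambda v:np.hypot(*(B-v[:2]).T)-v[2],[*q,.076],loss='soft_l1',f_scale=.0005);q=f.x[:2]
    sel=(r>.066)&(r<.074);b=np.histogram(a[sel],bins=np.arange(-180,181,1))[0];aa=np.arange(-179.5,180)
    em=aa[b<.3*np.median(b)]
    print(z,f.x.round(4),[em[(abs((em-g+180)%360-180)<25)].mean().round(1) for g in(-89,31,151)],[((abs((em-g+180)%360-180)<25)).sum() for g in(-89,31,151)])
E
python3 e.py
```

```text
6.0667 [-27.7  17.8  15.4  87.6   0.  -54.1] [ 0.48222564 -0.2529274   0.30057241] [-120.18768418   89.97871371   -3.7243779 ]
0.1 [ 0.509  -0.2388  0.0757] [np.float64(-90.5), np.float64(31.0), np.float64(150.0)] [np.int64(27), np.int64(26), np.int64(26)]
0.1 [ 0.5086 -0.2384  0.0756] [np.float64(-92.5), np.float64(30.0), np.float64(150.5)] [np.int64(21), np.int64(26), np.int64(25)]
0.102 [ 0.5092 -0.2383  0.0753] [np.float64(-90.5), np.float64(31.0), np.float64(150.0)] [np.int64(27), np.int64(26), np.int64(26)]
0.102 [ 0.508  -0.2387  0.0752] [np.float64(-92.5), np.float64(30.0), np.float64(150.5)] [np.int64(21), np.int64(26), np.int64(25)]
0.104 [ 0.5094 -0.2377  0.0748] [np.float64(-90.0), np.float64(31.0), np.float64(150.0)] [np.int64(28), np.int64(26), np.int64(26)]
0.104 [ 0.5075 -0.239   0.0748] [np.float64(-91.9), np.float64(29.5), np.float64(150.5)] [np.int64(22), np.int64(27), np.int64(25)]
```

View pics/e_w.png

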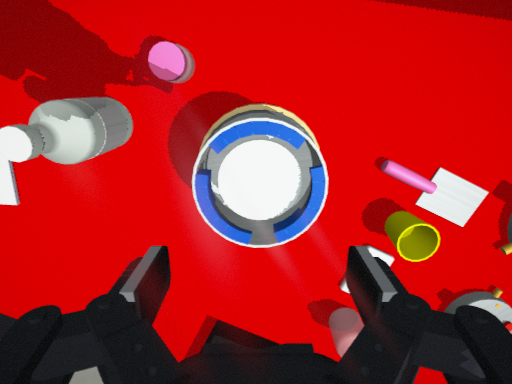

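Run:
```python
from h import *
print(jog([.574,.19,.25],down(156)))
```

```text
(array([-6.80463849e-01, -2.36104000e-04,  2.29869670e-04]), array([ 0.05058544, -0.28295063,  0.352957  ]))
```

>>> jog_arm([
  [[-0.06, 0, 0], [0, -0.025, 0.031], 0.0854],
  [[-0.12, 0, 0], [0, -0.05, 0.062], 0.0854],
  [[-0.18, 0, 0], [0, -0.075, 0.093], 0.0854],
  [[-0.24, 0, 0], [0, -0.1, 0.125], 0.0854],
  [[-0.3, 0, 0], [0.005, -0.125, 0.156], 0.0854],
  [[-0.36, 0, 0], [0.01, -0.15, 0.187], 0.0854],
  [[-0.42, 0, 0], [0.015, -0.175, 0.218], 0.0854],
  [[-0.48, 0, 0], [0.02, -0.2, 0.249], 0.0854],
  [[-0.54, 0, 0], [0.03, -0.225, 0.281], 0.0854],
  [[-0.6, 0, 0], [0.04, -0.25, 0.312], 0.0854],
])

```text
time_s: 6.95
eef_pos: [0.5695, 0.1389, 0.2605]
eef_rot: [-131.1, 89.9, 19.3]
ft_force: [0.4, -0.7, 0.9]
finger_gap: 0.998
```

>>> jog_arm([
  [[-0.04, 0, 0], [0.005, -0.017, 0.02], 0.0854],
  [[-0.08, 0, 0], [0.01, -0.033, 0.04], 0.0854],
  [[-0.08, 0, 0], [0.01, -0.033, 0.041], 0.0854],
  [[-0.08, 0, 0], [0.01, -0.033, 0.041], 0.0854],
])

```text
time_s: 7.28
eef_pos: [0.5494, 0.1865, 0.2502]
eef_rot: [37.5, 90.0, -167.5]
ft_force: [0.2, -0.7, -0.3]
finger_gap: 1.0
```

Run:
```python
from h import *
import pickle
s=bot.get_state();print(s['time_s'],s['joints'].round(1),s['eef_pos'],s['eef_rot'])
c=bot.get_calibration('wrist')
im=bot.read_camera('wrist'); cv2.imwrite('pics/f_w.png',im[:,:,::-1])
pickle.dump((im,c),open('f.pkl','wb'))
print(proj([[.5884,.2226,.03]],c))
e=proj([[.5884,.2226,.03]],c)[0].astype(int); print(e-72)
cv2.imwrite('pics/f_crop.png',cv2.resize(im[e[1]-72:e[1]+73,e[0]-72:e[0]+73],None,fx=4,fy=4,interpolation=cv2.INTER_CUBIC)[:,:,::-1])
```

```text
7.2833 [ 18.8  22.   14.1  82.1   0.  -46.3] [0.54938873 0.18654262 0.25022023] [  37.52766791   89.97476426 -167.46126279]
[[242.26622639 196.92902581]]
[170 124]
```

View pics/f_crop.png

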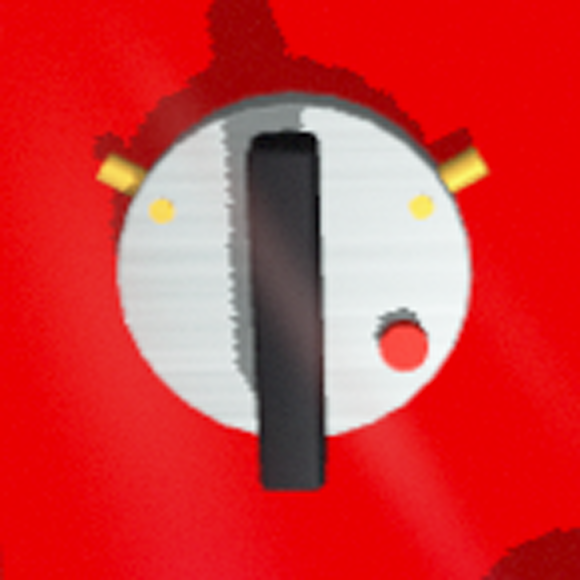

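Run:
```python
from h import *
import pickle
im,c=pickle.load(open('b.pkl','rb'));im2,c2=pickle.load(open('f.pkl','rb'))
B=lidpts('bar');Pn=lidpts('pins')
o=[(B[[1,2]],np.array([[253.2,227],[269.5,227.5]]),c),(Pn,np.array([[265.5,117],[215,195],[308.5,200]]),c)]
o2=[(B[[0,3]],np.array([[251.25,246.25],[235.5,246.25]]),c2),(Pn[1:],np.array([[291.3,163.5],[195.2,166.5]]),c2)]
for n,ob in(('b',o),('f',o2),('both',o+o2),('barboth',[o[0],o2[0]])):
    for fz in(0,1):
        q,r=fit(ob,[.588,.222,0,66],fz);print(n,q.round(4),np.abs(r).max().round(1))
```

```text
b [ 5.88200e-01  2.21300e-01 -1.90000e-03  6.57845e+01] 1.6
b [ 0.5884  0.2219 -0.     65.7831] 1.4
f [ 5.87100e-01  2.22400e-01 -3.50000e-03  6.64579e+01] 1.5
f [ 0.5864  0.2212  0.     66.4681] 1.5
both [ 5.87500e-01  2.21600e-01 -2.20000e-03  6.62882e+01] 1.9
both [5.8740e-01 2.2170e-01 2.6000e-03 6.6299e+01] 1.8
barboth [ 5.87400e-01  2.21700e-01 -4.10000e-03  6.67242e+01] 0.4
barboth [ 0.5872  0.2217  0.     66.803 ] 1.8
```

Run:
```python
from h import *
import pickle
im,c=pickle.load(open('b.pkl','rb'));im2,c2=pickle.load(open('f.pkl','rb'))
x,e=tri([((190+181/4,100+231/4),c),((170+403/4,124+345/4),c2)]);print(x,e)
a=np.radians(66.3);M=np.array([[np.cos(a),np.sin(a)],[-np.sin(a),np.cos(a)]]);print(M@(x[:2]-[.5874,.2217]))
print(jog([.5874,.2217,.12],down(156.3)),jog([.5874,.2217,.035],down(156.3)))
```

```text
[0.56437402 0.25511989 0.02648198] [np.float64(0.0005769028852203667), np.float64(0.0005769028852203388)]
[0.0213461  0.03451707]
(array([-2.39006799e-02, -2.08478756e-04,  2.37574418e-05]), array([ 0.13055423, -0.04869803, -0.01849184])) (array([-2.39006799e-02, -2.08478756e-04,  2.37574418e-05]), array([ 0.21555423, -0.0486958 , -0.01847414]))
```

>>> jog_arm([
  [[-0.024, 0, 0], [0.025, -0.025, -0.01], 0.0854],
  [[-0.024, 0, 0], [0.055, -0.049, -0.0185], 0.0854],
  [[-0.024, 0, 0], [0.095, -0.049, -0.0185], 0.0854],
  [[-0.024, 0, 0], [0.13, -0.049, -0.0185], 0.0854],
  [[-0.024, 0, 0], [0.16, -0.049, -0.0185], 0.0854],
  [[-0.024, 0, 0], [0.185, -0.049, -0.0185], 0.0854],
  [[-0.024, 0, 0], [0.2, -0.049, -0.0185], 0.0854],
  [[-0.024, 0, 0], [0.21, -0.049, -0.0185], 0.0854],
  [[-0.024, 0, 0], [0.2155, -0.049, -0.0185], 0.0854],
  [[-0.024, 0, 0], [0.2155, -0.049, -0.0185], 0.0854],
])

```text
time_s: 8.17
eef_pos: [0.5881, 0.2204, 0.0345]
eef_rot: [52.6, 90.0, -151.2]
ft_force: [0.4, 0.1, -0.1]
finger_gap: 1.0
```

Run:
```python
from h import *
import pickle
s=bot.get_state();print(s['time_s'],s['joints'].round(1),s['eef_pos'],s['ft_force'],s['torque'])
print(jog([.5874,.2217,.035],down(156.3)))
im=bot.read_camera('wrist'); cv2.imwrite('pics/g_w.png',im[:,:,::-1])
```

```text
8.1667 [ 20.5  32.9  -0.6  56.5  -0.  -45.7] [0.58814292 0.22040974 0.03447947] [ 0.42638923  0.14292508 -0.07242075] [-0.01917341  0.0233886   0.10557853]
(array([-0.00118345,  0.00031296, -0.00040879]), array([-0.00052052, -0.00088119,  0.00120009]))
```

View pics/g_w.png

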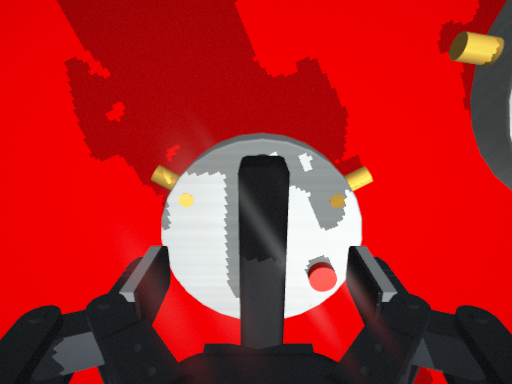

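The bar is centred between the fingers: bar at column 262, finger midpoint at about 259. Closing now.

>>> jog_arm([
  [[0, 0, 0], [0, -0.0008, 0.001], 0.03],
  [[0, 0, 0], [0, -0.0008, 0.001], 0.015],
  [[0, 0, 0], [0, -0.0008, 0.001], 0.0],
  [[0, 0, 0], [0, -0.0008, 0.001], 0.0],
  [[0, 0, 0], [0, -0.0008, 0.001], 0.0],
  [[0, 0, 0], [0, -0.0008, 0.001], 0.0],
  [[0, 0, 0], [0, -0.0008, 0.001], 0.0],
  [[0, 0, 0], [0, -0.0008, 0.001], 0.0],
])

```text
time_s: 8.88
eef_pos: [0.5878, 0.2221, 0.0352]
eef_rot: [-136.8, 90.0, 19.5]
ft_force: [-1.3, 0.3, 6.4]
finger_gap: 0.226
```

Run:
```python
from h import *
s=bot.get_state();print(s['time_s'],s['eef_pos'],s['eef_rot'],s['ft_force'],s['torque'],s['finger_gap'])
```

```text
8.8833 [0.58778236 0.22210138 0.0352484 ] [-136.82030468   89.96259674   19.47948334] [-1.32598979  0.30167056  6.37148658] [-0.03733685  0.16126531 -0.01103022] 0.22579710404389064
```

>>> jog_arm([
  [[0, 0, 0], [-0.02, 0, 0], 0.0],
  [[0, 0, 0], [-0.05, 0, 0], 0.0],
  [[0, 0, 0], [-0.09, 0, 0], 0.0],
  [[0, 0, 0], [-0.13, 0, 0], 0.0],
  [[0, 0, 0], [-0.165, 0, 0], 0.0],
  [[0, 0, 0], [-0.165, 0, 0], 0.0],
  [[0, 0, 0], [-0.165, 0, 0], 0.0],
])

```text
time_s: 9.47
eef_pos: [0.5884, 0.2223, 0.2012]
eef_rot: [-135.6, 89.8, 20.7]
ft_force: [-0.0, -0.1, -5.2]
finger_gap: 0.22
```

Run:
```python
from h import *
import pickle
s=bot.get_state();print(s['time_s'],s['eef_pos'],s['eef_rot'],s['ft_force'],s['torque'],s['finger_gap'])
print(jog([.5087,-.2385,.2],down(120.3)))
c=bot.get_calibration('wrist')
im=bot.read_camera('wrist'); cv2.imwrite('pics/h_w.png',im[:,:,::-1])
pickle.dump((im,c,pose()[0],pose()[1].as_matrix()),open('hh.pkl','wb'))
```

```text
9.4667 [0.58841979 0.22234605 0.20122094] [-135.61946939   89.82605134   20.68009165] [-0.03388489 -0.12179389 -5.21522777] [-0.00085146  0.02145901 -0.01151591] 0.2204864152772292
(array([ 0.62831038, -0.0014309 ,  0.00273477]), array([ 0.0005004 ,  0.45402365, -0.11224122]))
```

View pics/h_w.png

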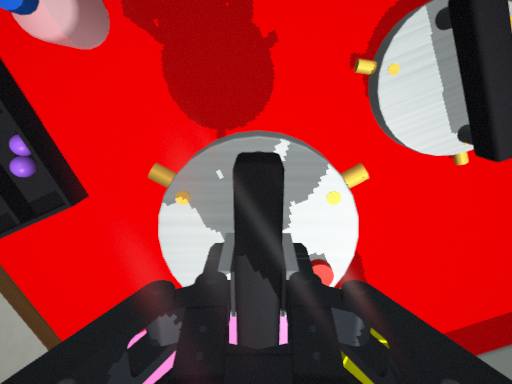

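Run:
```python
from h import *
import pickle
im,c,p,Rm=pickle.load(open('hh.pkl','rb'))
Pn=lidpts('pins')[1:]
uv=np.array([[367.,173.],[150.5,171.5]])
cv2.imwrite('pics/h_crop.png',cv2.resize(im[110:300,130:390],None,fx=3,fy=3,interpolation=cv2.INTER_CUBIC)[:,:,::-1])
f=lambda q:(proj(T(Pn,[q[0],q[1],.166,q[2]]),c)-uv).ravel()
r=least_squares(f,[.588,.222,66],x_scale=[.01,.01,3]);print(r.x,r.fun,p,np.degrees(np.arctan2(Rm[1,2],Rm[0,2])))
```

```text
[ 0.5889353   0.22232284 66.00014664] [-1.66988699 -0.20043144  1.67282307 -0.17472184] [0.58749964 0.22201548 0.19922914] 156.30139760045495
```

View pics/h_crop.png

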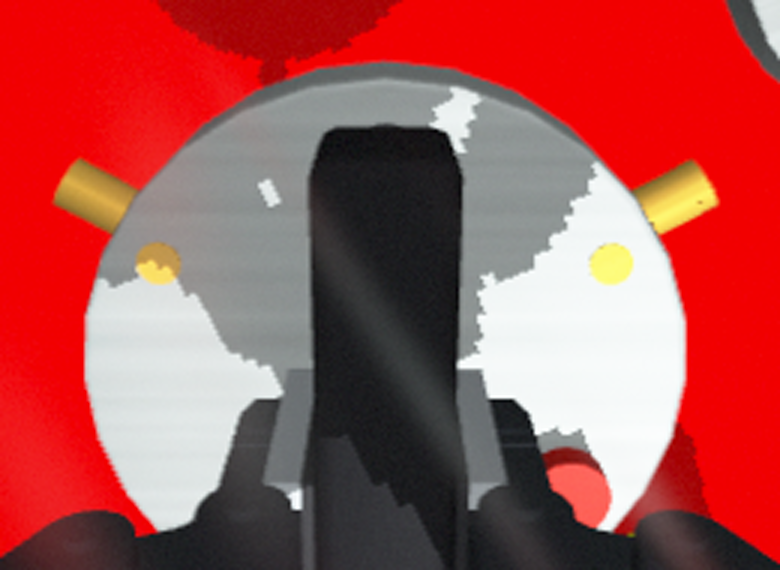

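>>> jog_arm([
  [[0.03, 0, 0], [0, 0.02, -0.005], 0.0],
  [[0.08, 0, 0], [0, 0.055, -0.0135], 0.0],
  [[0.13, 0, 0], [0, 0.095, -0.0235], 0.0],
  [[0.18, 0, 0], [0, 0.135, -0.033], 0.0],
  [[0.24, 0, 0], [0, 0.175, -0.043], 0.0],
  [[0.3, 0, 0], [0, 0.215, -0.053], 0.0],
  [[0.36, 0, 0], [0, 0.255, -0.063], 0.0],
  [[0.42, 0, 0], [0, 0.295, -0.073], 0.0],
  [[0.48, 0, 0], [0, 0.335, -0.083], 0.0],
  [[0.54, 0, 0], [0, 0.375, -0.093], 0.0],
])

```text
time_s: 10.35
eef_pos: [0.5201, -0.1603, 0.1976]
eef_rot: [37.6, 89.8, 162.8]
ft_force: [1.7, -0.3, -3.0]
finger_gap: 0.219
```

Run:
```python
from h import *
s=bot.get_state();print(s['time_s'],s['eef_pos'],s['ft_force'])
print(jog([.5087,-.2385,.18],down(120.5)))
```

```text
10.35 [ 0.52005775 -0.1602568   0.19764487] [ 1.72677711 -0.28275798 -2.96888132]
(array([ 0.08196989,  0.00266598, -0.00223451]), array([ 0.01760212,  0.05434195, -0.05744089]))
```

>>> jog_arm([
  [[0.04, 0, 0], [0.003, 0.024, -0.025], 0.0],
  [[0.082, 0, 0], [0.009, 0.044, -0.047], 0.0],
  [[0.082, 0, 0], [0.0175, 0.054, -0.0575], 0.0],
  [[0.082, 0, 0], [0.0175, 0.054, -0.0575], 0.0],
  [[0.082, 0, 0], [0.0175, 0.054, -0.0575], 0.0],
])

```text
time_s: 10.77
eef_pos: [0.5099, -0.2368, 0.1799]
eef_rot: [31.0, 89.8, 151.6]
ft_force: [-0.5, 0.8, -4.6]
finger_gap: 0.224
```

Run:
```python
from h import *
s=bot.get_state();print(s['time_s'],s['eef_pos'],s['ft_force'],s['torque'],s['joints'])
print(jog([.5087,-.2385,.14],down(120.5)))
for n in('wrist','side'):
    im=bot.read_camera(n); cv2.imwrite(f'pics/i_{n}.png',im[:,:,::-1])
im=im[150:310,250:410]; cv2.imwrite('pics/i_sc.png',cv2.resize(im,None,fx=4,fy=4,interpolation=cv2.INTER_CUBIC)[:,:,::-1])
```

```text
10.7667 [ 0.50990784 -0.23678249  0.17994953] [-0.54582875  0.79184552 -4.60997058] [0.04361744 0.02561998 0.01791335] [-2.49162950e+01  2.05401625e+01  1.81813430e+00  7.15088570e+01
  1.40172863e-02 -5.55329172e+01]
(array([ 0.00203495,  0.00345864, -0.00208236]), array([ 0.0399502 ,  0.00183112, -0.00100119]))
```

View pics/i_wrist.png

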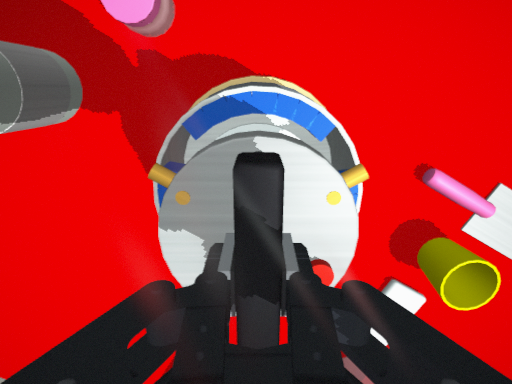

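View pics/i_sc.png

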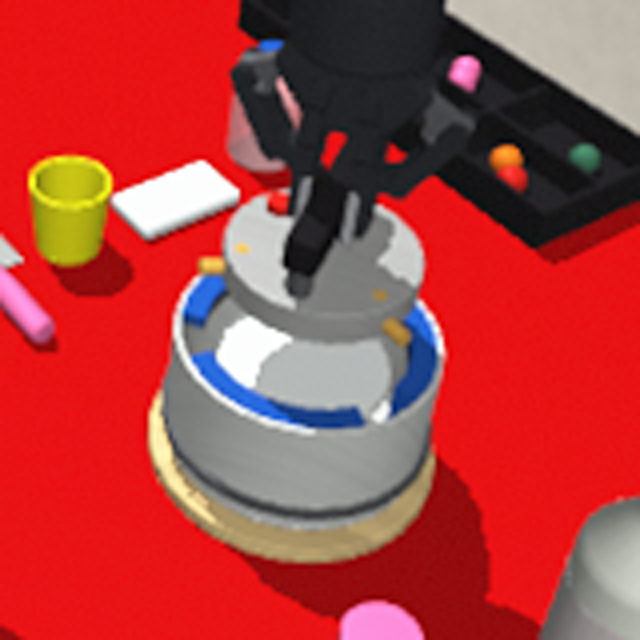

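>>> jog_arm([
  [[0, 0, 0], [0.02, 0.001, -0.0007], 0.0],
  [[0, 0, 0], [0.036, 0.0015, -0.001], 0.0],
  [[0, 0, 0], [0.038, 0.0015, -0.001], 0.0],
  [[0, 0, 0], [0.04, 0.0015, -0.001], 0.0],
  [[0, 0, 0], [0.042, 0.0015, -0.001], 0.0],
  [[0, 0, 0], [0.042, 0.0015, -0.001], 0.0],
])

```text
time_s: 11.37
eef_pos: [0.5109, -0.2382, 0.1409]
eef_rot: [-142.2, 90.0, -21.5]
ft_force: [0.1, -0.4, -3.5]
finger_gap: 0.222
```

```bash
cat > st.py <<'E'
from h import *
s=bot.get_state();p,r=pose();m=r.as_matrix()
print(s['time_s'],s['eef_pos'].round(4),'F',s['ft_force'].round(1),'T',s['torque'].round(2),'yaw',np.degrees(np.arctan2(m[1,2],m[0,2])).round(2),'j6',s['joints'][5].round(1),s['finger_gap'].round(3))
E
python3 st.py
```

```text
Traceback (most recent call last):
  File "st.py", line 3, in <module>
    print(s['time_s'],s['eef_pos'].round(4),'F',s['ft_force'].round(1),'T',s['torque'].round(2),'yaw',np.degrees(np.arctan2(m[1,2],m[0,2])).round(2),'j6',s['joints'][5].round(1),s['finger_gap'].round(3))
                                                                                                                                                                                  ^^^^^^^^^^^^^^^^^^^^^
AttributeError: 'float' object has no attribute 'round'
```

```bash
sed -i "s/s\['finger_gap'\].round(3)/round(s['finger_gap'],3)/" st.py; python3 st.py
```

```text
11.3667 [ 0.5109 -0.2382  0.1409] F [ 0.1 -0.4 -3.5] T [-0.01  0.03  0.02] yaw 120.7 j6 -55.7 0.222
```

>>> jog_arm([
  [[0, 0, 0], [0.002, 0, 0], 0.0],
  [[0, 0, 0], [0.004, 0, 0], 0.0],
  [[0, 0, 0], [0.004, 0, 0], 0.0],
])

```text
time_s: 11.62
eef_pos: [0.5105, -0.2385, 0.1363]
eef_rot: [-163.5, 90.0, -42.8]
ft_force: [0.8, -0.3, -4.3]
finger_gap: 0.223
```

```bash
python3 st.py
```

```text
11.6167 [ 0.5105 -0.2385  0.1363] F [ 0.8 -0.3 -4.3] T [-0.02  0.02 -0.02] yaw 120.67 j6 -55.7 0.223
```

>>> jog_arm([
  [[0, 0, 0], [0, 0.0013, 0.0008], 0.0],
  [[0, 0, 0], [0.002, 0.0013, 0.0008], 0.0],
  [[0, 0, 0], [0.004, 0.0013, 0.0008], 0.0],
  [[0, 0, 0], [0.004, 0.0013, 0.0008], 0.0],
])

```text
time_s: 11.95
eef_pos: [0.5087, -0.2384, 0.1319]
eef_rot: [39.4, 90.0, 160.1]
ft_force: [0.3, 0.8, -4.3]
finger_gap: 0.22
```

```bash
python3 st.py
```

```text
11.95 [ 0.5087 -0.2384  0.1319] F [ 0.3  0.8 -4.3] T [ 0.04 -0.01 -0.03] yaw 120.66 j6 -55.8 0.22
```

>>> jog_arm([
  [[0, 0, 0], [0.002, 0, 0], 0.0],
  [[0, 0, 0], [0.004, 0, 0], 0.0],
  [[0, 0, 0], [0.004, 0, 0], 0.0],
])

```text
time_s: 12.2
eef_pos: [0.5087, -0.2384, 0.1278]
eef_rot: [34.9, 90.0, 155.6]
ft_force: [-1.2, -0.1, -3.8]
finger_gap: 0.223
```

```bash
python3 st.py
```

```text
12.2 [ 0.5087 -0.2384  0.1278] F [-1.2 -0.1 -3.8] T [0.05 0.   0.02] yaw 120.66 j6 -55.8 0.223
```

>>> jog_arm([
  [[0, 0, 0], [0.002, 0, 0], 0.0],
  [[0, 0, 0], [0.004, 0, 0], 0.0],
  [[0, 0, 0], [0.004, 0, 0], 0.0],
])

```text
time_s: 12.45
eef_pos: [0.5087, -0.2384, 0.1239]
eef_rot: [33.8, 90.0, 154.5]
ft_force: [0.1, -0.1, -3.6]
finger_gap: 0.222
```

```bash
python3 st.py
```

```text
12.45 [ 0.5087 -0.2384  0.1239] F [ 0.1 -0.1 -3.6] T [0.03 0.04 0.06] yaw 120.66 j6 -55.8 0.222
```

The pins are dropping through with no contact force. I'll continue down to the seat.

>>> jog_arm([
  [[0, 0, 0], [0.002, 0, 0], 0.0],
  [[0, 0, 0], [0.004, 0, 0], 0.0],
  [[0, 0, 0], [0.006, 0, 0], 0.0],
  [[0, 0, 0], [0.006, 0, 0], 0.0],
])

```text
time_s: 12.78
eef_pos: [0.5087, -0.2384, 0.1178]
eef_rot: [35.2, 90.0, 155.8]
ft_force: [-0.0, -0.0, -4.7]
finger_gap: 0.226
```

```bash
python3 st.py
```

```text
12.7833 [ 0.5087 -0.2384  0.1178] F [-0.  -0.  -4.7] T [-0.02  0.01  0.07] yaw 120.67 j6 -55.8 0.226
```

>>> jog_arm([
  [[0, 0, 0], [0.001, 0, 0], 0.0],
  [[0, 0, 0], [0.002, 0, 0], 0.0],
  [[0, 0, 0], [0.003, 0, 0], 0.0],
  [[0, 0, 0], [0.003, 0, 0], 0.0],
])

```text
time_s: 13.12
eef_pos: [0.5088, -0.2384, 0.1151]
eef_rot: [33.2, 90.0, 153.9]
ft_force: [-0.5, -0.7, -4.2]
finger_gap: 0.223
```

```bash
python3 st.py
```

```text
13.1167 [ 0.5088 -0.2384  0.1151] F [-0.5 -0.7 -4.2] T [-0.07  0.04  0.05] yaw 120.67 j6 -55.8 0.223
```

>>> jog_arm([
  [[0, 0, 0], [0.001, 0, 0], 0.0],
  [[0, 0, 0], [0.001, 0, 0], 0.0],
])

```text
time_s: 13.28
eef_pos: [0.509, -0.2385, 0.1143]
eef_rot: [-142.7, 90.0, -22.0]
ft_force: [0.3, 0.9, -4.1]
finger_gap: 0.226
```

```bash
python3 st.py
```

```text
13.2833 [ 0.509  -0.2385  0.1143] F [ 0.3  0.9 -4.1] T [-0.01 -0.03  0.04] yaw 120.67 j6 -55.8 0.226
```

>>> jog_arm([
  [[0, 0, 0], [0.001, 0, 0], 0.0],
  [[0, 0, 0], [0.001, 0, 0], 0.0],
])

```text
time_s: 13.45
eef_pos: [0.509, -0.2385, 0.1135]
eef_rot: [-145.2, 90.0, -24.5]
ft_force: [-0.5, -0.4, 1.8]
finger_gap: 0.22
```

```bash
python3 st.py
```

```text
13.45 [ 0.509  -0.2385  0.1135] F [-0.5 -0.4  1.8] T [0.14 0.2  0.02] yaw 120.67 j6 -55.8 0.22
```

Seal contact is felt at TCP z≈0.1137, as expected. Now the free part of the clockwise twist.

>>> jog_arm([
  [[0.05, 0, 0], [0, 0, 0], 0.0],
  [[0.1, 0, 0], [0, 0, 0], 0.0],
  [[0.15, 0, 0], [0, 0, 0], 0.0],
  [[0.2, 0, 0], [0, 0, 0], 0.0],
])

```text
time_s: 13.78
eef_pos: [0.5092, -0.2386, 0.1137]
eef_rot: [-135.2, 90.0, -26.2]
ft_force: [0.0, 0.3, 1.7]
finger_gap: 0.227
```

```bash
python3 st.py
```

```text
13.7833 [ 0.5092 -0.2386  0.1137] F [0.  0.3 1.7] T [0.07 0.04 0.09] yaw 109.07 j6 -44.2 0.227
```

>>> jog_arm([
  [[0.05, 0, 0], [0, 0, 0], 0.0],
  [[0.1, 0, 0], [0, 0, 0], 0.0],
  [[0.15, 0, 0], [0, 0, 0], 0.0],
  [[0.2, 0, 0], [0, 0, 0], 0.0],
])

```text
time_s: 14.12
eef_pos: [0.5092, -0.2386, 0.1137]
eef_rot: [-126.2, 90.0, -28.6]
ft_force: [-0.1, -1.0, 1.3]
finger_gap: 0.227
```

```bash
python3 st.py
```

```text
14.1167 [ 0.5092 -0.2386  0.1137] F [-0.1 -1.   1.3] T [0.   0.03 0.13] yaw 97.61 j6 -32.7 0.227
```

>>> jog_arm([
  [[0.04, 0, 0], [0, 0, 0], 0.0],
  [[0.08, 0, 0], [0, 0, 0], 0.0],
  [[0.12, 0, 0], [0.0003, 0, 0], 0.0],
  [[0.16, 0, 0], [0.0006, 0, 0], 0.0],
])

```text
time_s: 14.45
eef_pos: [0.5093, -0.2386, 0.1131]
eef_rot: [-112.1, 89.9, -23.7]
ft_force: [-0.3, -0.3, 2.5]
finger_gap: 0.222
```

```bash
python3 st.py
```

```text
14.45 [ 0.5093 -0.2386  0.1131] F [-0.3 -0.3  2.5] T [0.01 0.06 0.1 ] yaw 88.47 j6 -23.6 0.222
```

>>> jog_arm([
  [[0.04, 0, 0], [0.0003, 0, 0], 0.0],
  [[0.08, 0, 0], [0.0006, 0, 0], 0.0],
  [[0.12, 0, 0], [0.0009, 0, 0], 0.0],
])

```text
time_s: 14.7
eef_pos: [0.5093, -0.2387, 0.1123]
eef_rot: [-108.1, 89.9, -26.5]
ft_force: [-0.1, 0.9, 4.0]
finger_gap: 0.226
```

```bash
python3 st.py
```

```text
14.7 [ 0.5093 -0.2387  0.1123] F [-0.1  0.9  4. ] T [0.05 0.06 0.14] yaw 81.6 j6 -16.7 0.226
```

>>> jog_arm([
  [[0.04, 0, 0], [0.0003, 0, 0], 0.0],
  [[0.08, 0, 0], [0.0006, 0, 0], 0.0],
  [[0.12, 0, 0], [0.0009, 0, 0], 0.0],
])

```text
time_s: 14.95
eef_pos: [0.5094, -0.2387, 0.1116]
eef_rot: [-101.4, 89.9, -26.6]
ft_force: [-0.2, 0.8, 5.0]
finger_gap: 0.225
```

```bash
python3 st.py
```

```text
14.95 [ 0.5094 -0.2387  0.1116] F [-0.2  0.8  5. ] T [-0.01  0.09  0.13] yaw 74.72 j6 -9.8 0.225
```

>>> jog_arm([
  [[0.04, 0, 0], [0.0003, 0, 0], 0.0],
  [[0.08, 0, 0], [0.0006, 0, 0], 0.0],
  [[0.12, 0, 0], [0.0009, 0, 0], 0.0],
])

```text
time_s: 15.2
eef_pos: [0.5095, -0.2387, 0.1107]
eef_rot: [-94.6, 89.9, -26.8]
ft_force: [-0.9, -0.0, 5.6]
finger_gap: 0.223
```

```bash
python3 st.py
```

```text
15.2 [ 0.5095 -0.2387  0.1107] F [-0.9 -0.   5.6] T [0.02 0.26 0.24] yaw 67.85 j6 -3.0 0.223
```

>>> jog_arm([
  [[0.03, 0, 0], [0.0002, 0, 0], 0.0],
  [[0.06, 0, 0], [0.0005, 0, 0], 0.0],
  [[0.09, 0, 0], [0.0007, 0, 0], 0.0],
])

```text
time_s: 15.45
eef_pos: [0.5094, -0.2387, 0.11]
eef_rot: [-92.8, 89.9, -30.1]
ft_force: [-1.1, -0.1, 6.0]
finger_gap: 0.225
```

```bash
python3 st.py
```

```text
15.45 [ 0.5094 -0.2387  0.11  ] F [-1.1 -0.1  6. ] T [0.04 0.27 0.31] yaw 62.72 j6 2.2 0.225
```

>>> jog_arm([
  [[0.02, 0, 0], [0.0002, 0, 0], 0.0],
  [[0.04, 0, 0], [0.0003, 0, 0], 0.0],
  [[0.06, 0, 0], [0.0005, 0, 0], 0.0],
])

```text
time_s: 15.7
eef_pos: [0.5094, -0.2387, 0.1095]
eef_rot: [-89.3, 89.9, -30.0]
ft_force: [-1.3, -1.0, 6.9]
finger_gap: 0.226
```

```bash
python3 st.py
```

```text
15.7 [ 0.5094 -0.2387  0.1095] F [-1.3 -1.   6.9] T [0.06 0.38 0.3 ] yaw 59.32 j6 5.6 0.226
```

Now very small steps, feeling for the stop.

>>> jog_arm([
  [[0.01, 0, 0], [0.0001, 0, 0], 0.0],
  [[0.02, 0, 0], [0.0002, 0, 0], 0.0],
  [[0.03, 0, 0], [0.0003, 0, 0], 0.0],
])

```text
time_s: 15.95
eef_pos: [0.5094, -0.2388, 0.1093]
eef_rot: [-88.7, 89.9, -31.0]
ft_force: [-2.0, 0.7, 6.6]
finger_gap: 0.223
```

```bash
python3 st.py
```

```text
15.95 [ 0.5094 -0.2388  0.1093] F [-2.   0.7  6.6] T [0.07 0.4  0.36] yaw 57.63 j6 7.3 0.223
```

>>> jog_arm([
  [[0.01, 0, 0], [0, 0, 0], 0.0],
  [[0.02, 0, 0], [0.0001, 0, 0], 0.0],
])

```text
time_s: 16.12
eef_pos: [0.5094, -0.2387, 0.1092]
eef_rot: [-86.1, 89.9, -29.6]
ft_force: [-0.9, -0.0, 7.4]
finger_gap: 0.219
```

```bash
python3 st.py
```

```text
16.1167 [ 0.5094 -0.2387  0.1092] F [-0.9 -0.   7.4] T [0.01 0.35 0.35] yaw 56.48 j6 8.4 0.219
```

>>> jog_arm([
  [[0.01, 0, 0], [0, 0, 0], 0.0],
  [[0.02, 0, 0], [0.0001, 0, 0], 0.0],
])

```text
time_s: 16.28
eef_pos: [0.5091, -0.2387, 0.109]
eef_rot: [-95.0, 89.9, -39.7]
ft_force: [-5.2, -0.3, 9.7]
finger_gap: 0.226
```

```bash
python3 st.py
```

```text
16.2833 [ 0.5091 -0.2387  0.109 ] F [-5.2 -0.3  9.7] T [0.16 0.9  0.83] yaw 55.35 j6 9.5 0.226
```

There is a steep rise from 0.35 to 0.83 N m at yaw 55.4°, so it has turned about 65° and gone down about 5 mm. That is the stop. I'll relax slightly and let go.

>>> jog_arm([
  [[-0.008, 0, 0], [0, 0, 0], 0.0],
  [[-0.008, 0, 0], [0, 0, 0], 0.0],
])

```text
time_s: 16.45
eef_pos: [0.5091, -0.2387, 0.1091]
eef_rot: [-91.8, 89.9, -35.9]
ft_force: [-3.7, 0.6, 6.8]
finger_gap: 0.22
```

```bash
python3 st.py
```

```text
16.45 [ 0.5091 -0.2387  0.1091] F [-3.7  0.6  6.8] T [0.07 0.67 0.14] yaw 55.84 j6 9.1 0.22
```

>>> jog_arm([
  [[0, 0, 0], [0, 0, 0], 0.03],
  [[0, 0, 0], [0, 0, 0], 0.05],
  [[0, 0, 0], [0, 0, 0], 0.07],
  [[0, 0, 0], [0, 0, 0], 0.0854],
  [[0, 0, 0], [0, 0, 0], 0.0854],
  [[0, 0, 0], [0, 0, 0], 0.0854],
])

```text
time_s: 16.95
eef_pos: [0.5089, -0.2385, 0.1083]
eef_rot: [-5.1, 90.0, 50.7]
ft_force: [0.4, -0.9, -0.6]
finger_gap: 0.998
```

```bash
python3 st.py
python3 - <<'E'
from h import *
im=bot.read_camera('wrist'); cv2.imwrite('pics/j_wrist.png',im[:,:,::-1])
E
```

```text
16.95 [ 0.5089 -0.2385  0.1083] F [ 0.4 -0.9 -0.6] T [ 0.02  0.01 -0.  ] yaw 55.81 j6 9.1 0.998
```

View pics/j_wrist.png

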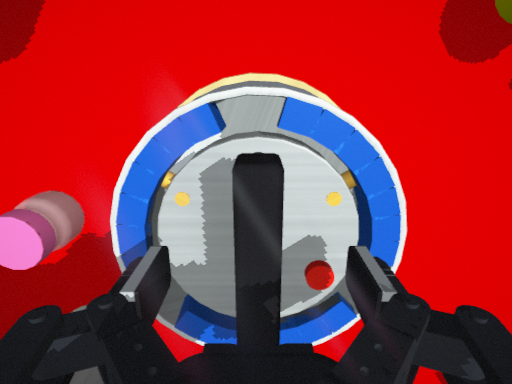

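The wrist view shows the lid in the neck with its pins under the collar, and the fingers clear. I'll retreat straight up and check.

>>> jog_arm([
  [[0, 0, 0], [-0.01, 0, 0], 0.0854],
  [[0, 0, 0], [-0.03, 0, 0], 0.0854],
  [[0, 0, 0], [-0.06, 0, 0], 0.0854],
  [[0, 0, 0], [-0.1, 0, 0], 0.0854],
  [[0, 0, 0], [-0.14, 0.015, 0], 0.0854],
  [[0, 0, 0], [-0.18, 0.03, 0], 0.0854],
  [[0, 0, 0], [-0.19, -0.03, 0], 0.0854],
  [[0, 0, 0], [-0.19, -0.03, 0], 0.0854],
  [[0, 0, 0], [-0.19, -0.03, 0], 0.0854],
])

```text
time_s: 17.75
eef_pos: [0.5359, -0.2569, 0.2996]
eef_rot: [-85.2, 89.9, -29.4]
ft_force: [-0.2, 0.5, -1.3]
finger_gap: 1.002
```

```bash
python3 st.py
python3 - <<'E'
from h import *
import pickle
im=bot.read_camera('side');cv2.imwrite('pics/k_side.png',im[:,:,::-1])
c=bot.get_calibration('wrist');im=bot.read_camera('wrist');pickle.dump((im,c),open('k.pkl','wb'))
e=proj([[.5087,-.2385,.102]],c)[0].astype(int);print(e)
cv2.imwrite('pics/k_w.png',cv2.resize(im[max(e[1]-90,0):e[1]+90,max(e[0]-90,0):e[0]+90],None,fx=3.3,fy=3.3,interpolation=cv2.INTER_CUBIC)[:,:,::-1])
hsv=cv2.cvtColor(im,cv2.COLOR_RGB2HSV)
m=(hsv[...,0]>105)&(hsv[...,0]<128)&(hsv[...,1]>120)&(hsv[...,2]>60)
k=np.zeros_like(m);k[max(e[1]-90,0):e[1]+90,e[0]-90:e[0]+90]=1;ys,xs=np.nonzero(m&k)
P=np.array([onz((x,y),c,.102)[:2] for x,y in zip(xs,ys)])-[.5087,-.2385]
a=np.degrees(np.arctan2(P[:,1],P[:,0]));r=np.hypot(*P.T);s=(r>.066)&(r<.074)
b=np.histogram(a[s],bins=np.arange(-180,181))[0];aa=np.arange(-179.5,180);em=aa[b<.3*np.median(b)]
print([(em[abs((em-g+180)%360-180)<25].mean().round(1),(abs((em-g+180)%360-180)<25).sum()) for g in(-89,31,151)])
E
```

```text
17.75 [ 0.5359 -0.2569  0.2996] F [-0.2  0.5 -1.3] T [-0.    0.02  0.  ] yaw 55.79 j6 8.6 1.002
[258 133]
[(np.float64(-90.5), np.int64(27)), (np.float64(30.0), np.int64(26)), (np.float64(150.0), np.int64(26))]
```

View pics/k_w.png

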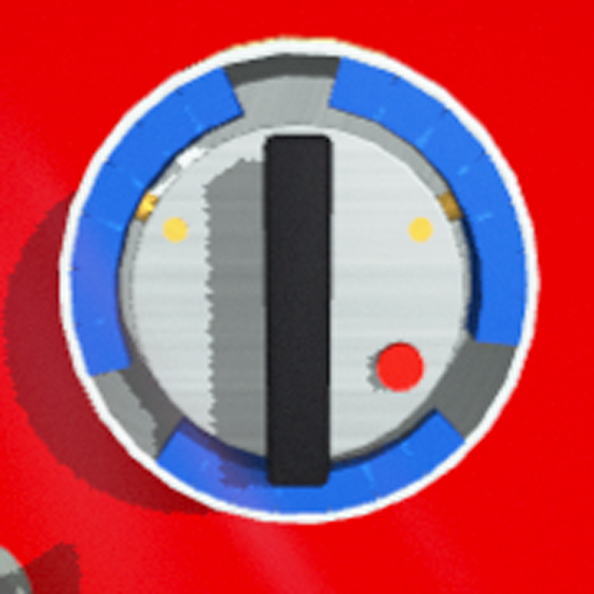

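View pics/k_side.png

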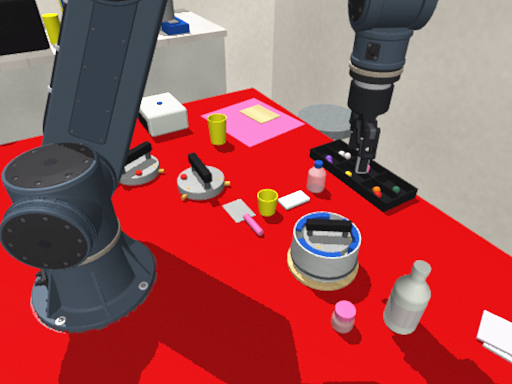

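The collar angle is unchanged, the bar is about 64.5° past the gap, and the bystanders are where they were. Handing in.

```bash
python3 -c "
from bench import bot; print(bot.sign_off())"
```

```text
the job is handed in; nothing more can be done
None
```

The pot is closed. I gripped the smallest lid by its bar, lowered it into the neck and twisted it clockwise to its stop. I then let go, raised the arm clear and handed in at about 18 s.

- **Insertion:** the pins went down through the gaps with no contact force. The first contact was the seal, at the expected height.
- **Twist:** the lid turned about 65° and went down about 5 mm, with torque at or below 0.36 N m on the ramps. Torque then rose steeply to about 0.83 N m at the stop, under the 1.3 N m that drags the pot. I backed off about 0.5° before opening the fingers.
- **Last checks:** the collar gaps measured -90.5, 30 and 150° against -90.5, 31 and 150° before, so the pot has not turned beyond the measurement error of about 1°. The handle bar stands about 64.5° past the gap with the pins under the collar. The gripper force is near zero, and the bystanders in view look unmoved.
- **Not checked directly:** I inferred the 5 mm seal travel from the tool's height and the twist angle, not from the seal itself. The position readings scattered by 1 to 2 mm during the approach, and the lid seated without trouble. No check failed.

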